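# Rotate the seasoning stock: new behind opened

### The arm

A 6-joint arm with a two-finger parallel gripper is mounted at the origin on a cart in front of the work surface, level with it; the furniture and walls round the work are solid. World frame = base frame: x ahead of the robot, y to its left, z up, the work surface at z = 0. Lengths are in m, angles in rad, forces in N, time in s.
With the tool pointing down it reaches from about 0.35 to 0.925 m from the base axis. Payload 6.4 kg.
Tool frame: the origin (TCP) lies at the centre of the arm's flange, where the gripper is bolted on; the fingertips stand 199 mm ahead of it and the grasp point (between the pads) lies 180 mm ahead of it; z points along the fingers, y is the direction in which the jaws open and shut (so a half turn about z gives the same grasp; the last joint's range is limited). The gripper opens to 94 mm and grips with 3 to 60 N. Pads are 16 mm wide; open, the fingers measure 119 mm over their backs; the gripper's body (75 mm by 177 mm) begins 78 mm behind the grasp point.
Start: joints at [1.09, 0.245, 1.558, -0, 1.339, -0.174], TCP at [0.196, 0.62, 0.405] pointing down, gripper open.
Joint ranges: [-3.13, 3.13], [-1.02, 2.26], [0.13, 2.54], [-0.95, 4.09], [0.21, 2.88], [-2.74, 2.74]. Speed limits (rad/s): [2.57, 2.57, 3.14, 3.14, 3.14, 3.14].

### API

Orientations are given as a unit quaternion [w, x, y, z].
In Python, from workcell import ctrl, eyes, finder gives the robot as it stands. The module is installed in compiled form; this text tells all that it offers.
- The arm moves only by the shell command python3 -m pendant 'ROWS' [FORCE]. ROWS is JSON, a list of rows, each an object of numbers: "claw": the opening, from 0 (shut) to 1 (fully open); "tx", "ty", "tz": the shift along the tool's x, y, z in cm; "twist": the turn about the tool's z in rad. In form: [{"claw": .., "tx": .., "ty": .., "tz": .., "twist": ..}, ...]. A call has 1 to 12 rows; each row is the pose to reach, as a shift and turn from the pose measured when the call began, along the tool's axes at that moment; what a row does not reach only later rows make up. A row lasts 1/12 s, in which the tool goes at most 41.7 mm and 7.16 degrees, less where a joint would pass 70% of its speed; a pose out of reach is approached as far as the arm can. A call with a gripper value outside its range is refused whole. The fingers move at their own pace and stop on an object; FORCE is the grip in N (left out, the last holds). Time passes only in rows, so rows that repeat a pose let the fingers close. It gives the time, the measured TCP pose, the force and the opening at its end, in the units of the state.
- ctrl.state(): the state, without advancing time (a new reading comes with each control period).
- eyes.snapshot(name): name is "scene" or "top" or "wrist"; returns the picture (384x512x3 uint8, blue, green, red); there is no depth.
- eyes.camera_params(name): a dict with "fov_y" (degrees; the focal length in pixels is half the picture's height over the tangent of half this angle, whatever the lens; pixels are square), "cx", "cy" (the principal point, pixels), "rvec" (rotation vector, rad) and "tvec" (3), from world to camera coordinates, as OpenCV has them. Camera axes: x right, y down, z forward; pixel columns grow to the right and rows downward; lengths in m; the calibration is good to about 2 mm. A picture is of the moment at which its call begins: read the wrist's pose just before it. camera_params takes no time and is no camera call; for the wrist camera it gives the pose at the moment of the call.
- ctrl.close_job(): hands the job in, once; it reports no verdict.
Trained networks look in the newest picture that a camera, given by its name, has taken for a name from the list of things; names that differ only in an ending like _2 or _b are one class to them, and where a whole thing is asked for, a point or a joint stands for the part that bears it (a point fixed in the world has none). Each returns a list of dicts, best first, with "confidence" (0 to 1); they miss things now and then, are a little off and sometimes report something else, mostly with a low value. They report only what shows in the picture. A call takes as long as a camera call. They do not tell look-alikes from the thing itself.
- finder.find_in(camera, query): "position" ([x, y, z] in m, in the coordinates of the camera as it stood for that picture, good to about 4 mm: the middle of the surface that is visible of it).
The state is a dict: "clock": time; "q": joint angles; "joint_vel": joint speeds; "tau": joint torques, N m; "tool_pos": TCP position; "tool_rot": TCP orientation; "force": force on the tool from outside, world axes, zero at the start; "wrist_torque": the same for the moment, N m; "opening": opening from 0.0 (shut) to 1.0 (fully open).
Only numpy, scipy, OpenCV 4.12 (cv2) and the standard library are available. Lean on these libraries where they do the work, as an engineer would, in place of code of your own. Each camera call takes 0.05 s, during which the arm holds its last target. There are 200 camera calls.

### The job

Restock the two-step seasoning rack: take the four new containers out of the grey plastic tray and stand each one in the raised back row of the wooden rack, in the bay directly behind the opened one of the same kind, so that the back row has the same order as the front row and the old stock is used first. Set each one down upright on the floor of its bay without dropping it, and leave the opened ones standing where they are.

Things in the scene. Friction and masses are not known exactly. Their poses are not given: they have to be found in the camera images.
- new_mister: New pump spray bottle for oil: white body with a yellow label and a narrow white pump head, 42 mm diameter, 131 mm tall, the tallest of the four kinds; straight-sided and easy to grip from 30 to 75 mm above its underside. Loose, upright in one of the tray's cells at the start. Origin: centre of its underside; z up its axis.
- new_spice: New slim straight round spice jar with a flat black cap, 41 mm diameter, 105 mm tall; grip anywhere from 30 to 80 mm above its underside. Loose, upright in one of the tray's cells at the start. Origin: centre of its underside; z up its axis.
- new_shaker: New pepper shaker: glass body with a pierced grey dome top, 44 mm diameter, 90 mm tall; grip from 30 to 64 mm above its underside (44 mm wide there), the dome above is 34 mm wide; it may stand up to 3 degrees out of plumb. Loose, upright in one of the tray's cells at the start. Origin: centre of its underside; z up its axis.
- new_chilli: New squat wide glass chilli jar with a flat wide screw cap, about 57 x 61 mm over its sides, 85 mm tall, the shortest and widest; grip from 30 to 70 mm above its underside. Loose, upright in one of the tray's cells at the start. Origin: centre of its underside; z up its axis.
- open_mister: The opened one of the same kind as new_mister, same shape and size. Loose, upright in one of the four bays of the rack's front step, in any order. Origin: centre of its underside; z up its axis.
- open_spice: The opened one of the same kind as new_spice, same shape and size. Loose, upright in one of the four bays of the rack's front step, in any order. Origin: centre of its underside; z up its axis.
- open_shaker: The opened one of the same kind as new_shaker, same shape and size. Loose, upright in one of the four bays of the rack's front step, in any order. Origin: centre of its underside; z up its axis.
- open_chilli: The opened one of the same kind as new_chilli, same shape and size. Loose, upright in one of the four bays of the rack's front step, in any order. Origin: centre of its underside; z up its axis.
- rack: Fixed wooden two-step rack, 332 (y) x 176 (x) mm. Origin: footprint centre, worktop height; x to the higher back step (away from robot), y left along the row. Open-topped bays, inside 79 (x) x 76 (y) mm, at y = +-0.04, +-0.12: front at x = -0.0425, floor z = 0.015; back (empty) at x = +0.0425, floor z = 0.070. Dividers and lips 22 mm above the floor; end panels, back board to z = 0.115.
- tray: Fixed shallow grey plastic tray, 291 (y) x 79 (x) mm, walls 32 mm high, between rack and robot. Origin: footprint centre, worktop height; x away from the robot, y left along the row, z up. Four cells in a row, 69 to 72 mm wide inside, at y = +-0.036, +-0.108, floor z = 0.004; a new container stands in each, in any order.
Things that resemble listed ones, but are neither listed nor needed, are in the scene too. Leave any blue look-alike of the new_mister alone.

How it is judged:
At the end, for the whole second after the job is handed in: Each new container stands upright (within 0.1 rad) on the floor (within 8 mm) of the back bay behind the opened one of its kind, within about 33 mm of the bay centre; the opened ones stand upright in their own front bays; all at rest, released (((y of open_mister in the frame of rack between 0.082 and 0.158 m and y of new_mister in the frame of rack between 0.086 and 0.154 m) or (y of open_mister in the frame of rack between 0.002 and 0.078 m and y of new_mister in the frame of rack between 0.006 and 0.074 m) or (y of open_mister in the frame of rack between -0.078 and -0.002 m and y of new_mister in the frame of rack between -0.074 and -0.006 m) or (y of open_mister in the frame of rack between -0.158 and -0.082 m and y of new_mister in the frame of rack between -0.154 and -0.086 m)) and x of new_mister in the frame of rack between 0.01 and 0.075 m and z of new_mister in the frame of rack between 0.062 and 0.078 m and angle between each of new_mister, open_mister, new_spice, open_spice, new_shaker, open_shaker, new_chilli, open_chilli's own z axis and vertical below 0.1 rad and linear speed of each of new_mister, open_mister, new_spice, open_spice, new_shaker, open_shaker, new_chilli, open_chilli below 0.02 m/s and x of open_mister in the frame of rack between -0.075 and -0.01 m and z of open_mister in the frame of rack between 0.007 and 0.023 m and ((y of open_spice in the frame of rack between 0.082 and 0.158 m and y of new_spice in the frame of rack between 0.086 and 0.154 m) or (y of open_spice in the frame of rack between 0.002 and 0.078 m and y of new_spice in the frame of rack between 0.006 and 0.074 m) or (y of open_spice in the frame of rack between -0.078 and -0.002 m and y of new_spice in the frame of rack between -0.074 and -0.006 m) or (y of open_spice in the frame of rack between -0.158 and -0.082 m and y of new_spice in the frame of rack between -0.154 and -0.086 m)) and x of new_spice in the frame of rack between 0.01 and 0.075 m and z of new_spice in the frame of rack between 0.062 and 0.078 m and x of open_spice in the frame of rack between -0.075 and -0.01 m and z of open_spice in the frame of rack between 0.007 and 0.023 m and ((y of open_shaker in the frame of rack between 0.082 and 0.158 m and y of new_shaker in the frame of rack between 0.086 and 0.154 m) or (y of open_shaker in the frame of rack between 0.002 and 0.078 m and y of new_shaker in the frame of rack between 0.006 and 0.074 m) or (y of open_shaker in the frame of rack between -0.078 and -0.002 m and y of new_shaker in the frame of rack between -0.074 and -0.006 m) or (y of open_shaker in the frame of rack between -0.158 and -0.082 m and y of new_shaker in the frame of rack between -0.154 and -0.086 m)) and x of new_shaker in the frame of rack between 0.01 and 0.075 m and z of new_shaker in the frame of rack between 0.062 and 0.078 m and x of open_shaker in the frame of rack between -0.075 and -0.01 m and z of open_shaker in the frame of rack between 0.007 and 0.023 m and ((y of open_chilli in the frame of rack between 0.082 and 0.158 m and y of new_chilli in the frame of rack between 0.086 and 0.154 m) or (y of open_chilli in the frame of rack between 0.002 and 0.078 m and y of new_chilli in the frame of rack between 0.006 and 0.074 m) or (y of open_chilli in the frame of rack between -0.078 and -0.002 m and y of new_chilli in the frame of rack between -0.074 and -0.006 m) or (y of open_chilli in the frame of rack between -0.158 and -0.082 m and y of new_chilli in the frame of rack between -0.154 and -0.086 m)) and x of new_chilli in the frame of rack between 0.01 and 0.075 m and z of new_chilli in the frame of rack between 0.062 and 0.078 m and x of open_chilli in the frame of rack between -0.075 and -0.01 m and z of open_chilli in the frame of rack between 0.007 and 0.023 m); the robot touches nothing.
It fails at once if a new container is dropped (falls, out of the fingers, faster than 0.5 m/s: about 13 mm) ((linear speed of new_mister above 0.5 m/s and contact force between the fingers and new_mister below 0.05 N) or (linear speed of new_spice above 0.5 m/s and contact force between the fingers and new_spice below 0.05 N) or (linear speed of new_shaker above 0.5 m/s and contact force between the fingers and new_shaker below 0.05 N) or (linear speed of new_chilli above 0.5 m/s and contact force between the fingers and new_chilli below 0.05 N)).
It fails at once if a container tips over (more than 40 degrees) (angle between any of new_mister, open_mister, new_spice, open_spice, new_shaker, open_shaker, new_chilli, open_chilli's own z axis and vertical above 0.7 rad).
It fails at once if an opened container is displaced by more than 25 mm (distance of any of open_mister, open_spice, open_shaker, open_chilli from where it was at the start of the episode above 0.025 m).
It also fails if it takes over 99 s, if anything falls off the work surface, if the arm or the gripper's body presses on something with over 40 N, if the wrist force passes 120 N, or if a joint passes its speed limit or range.

## Working session

There is one attempt and no reset: what is moved stays moved. The work goes in short steps, Python scripts to look and compute and a shell command to move; the robot and the scene stay as the last step left them, time stands still between calls to the robot, and variables do not carry over. Pictures are saved under pics/ and viewed, about 12 in all and at most 16, crops included, and the job is handed in when it is done.

```bash
mkdir -p pics; cat > h.py <<'E'
import numpy as np, cv2
from workcell import ctrl, eyes, finder
from scipy.spatial.transform import Rotation as R
def cam(n):
    p=eyes.camera_params(n); return p,cv2.Rodrigues(np.array(p["rvec"],float))[0],np.array(p["tvec"],float).ravel()
def toworld(n,pc):
    p,Rm,t=cam(n); return Rm.T@(np.array(pc)-t)
def proj(n,X):
    p,Rm,t=cam(n); f=192/np.tan(np.radians(p["fov_y"])/2); c=Rm@np.array(X)+t
    return np.array([f*c[0]/c[2]+p["cx"],f*c[1]/c[2]+p["cy"]])
def ray(n,uv,z):
    p,Rm,t=cam(n); f=192/np.tan(np.radians(p["fov_y"])/2)
    d=Rm.T@np.array([(uv[0]-p["cx"])/f,(uv[1]-p["cy"])/f,1]); o=-Rm.T@t
    return o+d*(z-o[2])/d[2]
def find(n,names,k=4):
    for q in names:
        for r in finder.find_in(n,q)[:k]:
            w=toworld(n,r["position"]); print(n,q,round(r["confidence"],2),w.round(3),proj(n,w).round(0))
E
python3 - <<'E'
from h import *
s=ctrl.state(); print(s["tool_pos"],s["tool_rot"],s["clock"],s["opening"])
print(R.from_quat(np.array(s["tool_rot"])[[1,2,3,0]]).as_matrix().round(3))
ims={}
for n in("scene","top"):
    im=eyes.snapshot(n); cv2.imwrite(f"pics/{n}0.png",im)
    p,Rm,t=cam(n); print(n,p["fov_y"],(-Rm.T@t).round(3))
    find(n,["rack","tray","new_mister","new_spice","new_shaker","new_chilli"],3)
E
```

```text
[0.19618069 0.61946355 0.40358855] [-2.86893538e-04  1.52781748e-01  9.88259551e-01 -8.45027279e-04] 0.0 0.9993958425079675
[[-0.953  0.302 -0.001]
 [ 0.302  0.953 -0.002]
 [ 0.    -0.002 -1.   ]]
scene 48.57892800205957 [ 0.154 -0.479  0.445]
scene rack 0.76 [0.62  0.212 0.076] [315. 163.]
scene tray 0.62 [0.447 0.086 0.016] [266. 235.]
scene new_mister 0.75 [0.422 0.41  0.057] [196. 151.]
scene new_mister 0.55 [0.461 0.06  0.075] [281. 212.]
scene new_spice 0.89 [0.388 0.175 0.072] [217. 192.]
scene new_shaker 0.84 [0.428 0.119 0.061] [249. 207.]
scene new_chilli 0.83 [0.504 0.001 0.07 ] [322. 227.]
top 48.96623865738568 [0.334 0.208 0.872]
top rack 0.97 [0.594 0.237 0.068] [252. 142.]
top tray 0.87 [0.441 0.124 0.003] [305. 225.]
top tray 0.56 [0.429 0.14  0.086] [301. 225.]
top new_mister 0.6 [0.467 0.083 0.087] [331. 206.]
top new_mister 0.5 [0.593 0.238 0.067] [251. 143.]
top new_mister 0.4 [0.564 0.166 0.1  ] [288. 153.]
top new_spice 0.62 [0.39  0.195 0.109] [271. 245.]
top new_shaker 0.87 [0.429 0.138 0.085] [302. 226.]
top new_chilli 0.68 [0.61  0.097 0.093] [324. 133.]
top new_chilli 0.61 [0.513 0.019 0.085] [365. 183.]
```

View pics/scene0.png

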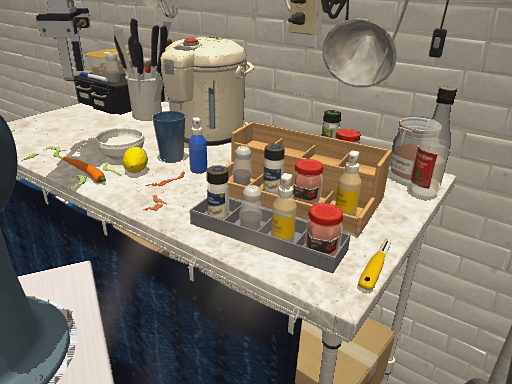

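View pics/top0.png

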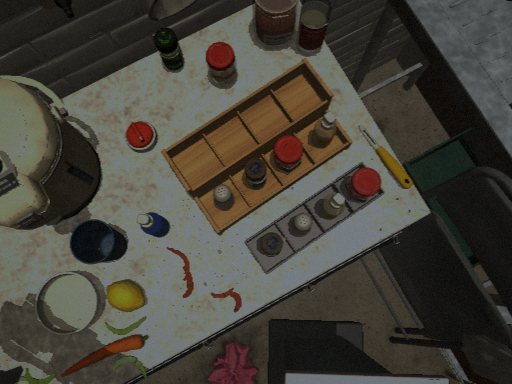

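The scene shows the front row, left to right: shaker (242,165), spice (274,165), chilli (309,180), mister (349,185). In the tray, left to right: spice (217,190), shaker (251,205), yellow mister (284,210), chilli (325,228). The blue bottle (198,145) on the open worktop is the look-alike. Next is an enlarged crop to get the rack and tray pose.

```bash
python3 - <<'E'
from h import *
im=cv2.imread("pics/top0.png")[50:280,150:400]
im=cv2.convertScaleAbs(cv2.resize(im,None,fx=3,fy=2.6*3/2.6,interpolation=cv2.INTER_CUBIC)[:600+90],alpha=1.8)
im=im[:690]; im=cv2.resize(im,None,fx=.86,fy=.86); cv2.imwrite("pics/crop1.png",im); print(im.shape)
find("top",["open_mister","open_spice","open_shaker","open_chilli"],2)
E
```

```text
(593, 645, 3)
top open_mister 0.73 [0.61  0.094 0.096] [326. 132.]
top open_spice 0.76 [0.519 0.227 0.123] [255. 173.]
top open_spice 0.43 [0.564 0.168 0.099] [287. 154.]
top open_shaker 0.57 [0.477 0.285 0.094] [224. 198.]
top open_shaker 0.34 [0.517 0.228 0.122] [255. 174.]
top open_chilli 0.65 [0.564 0.164 0.099] [290. 154.]
```

View pics/crop1.png

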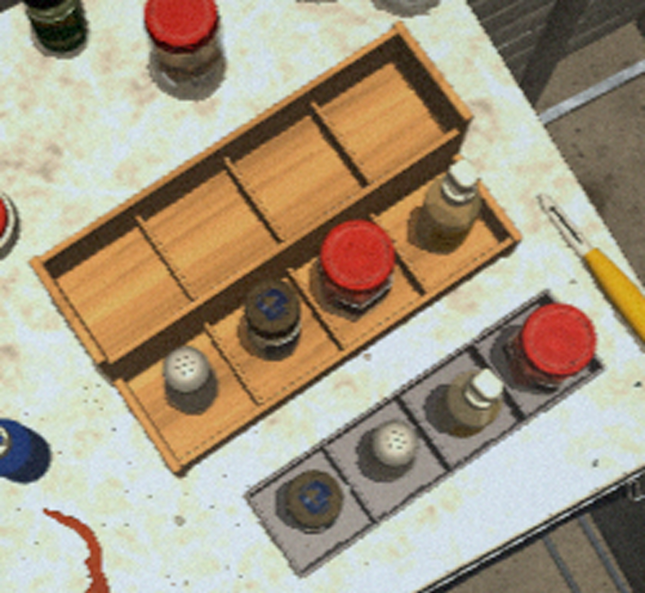

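The crop confirms the order. In the tray, left to right: spice (316,500), shaker (395,443), white and yellow mister (470,395), chilli (558,338). Now I'll compute the poses from the corners.

```bash
python3 - <<'E'
from h import *
def W(u,v,z): return ray("top",(150+u/2.58,50+v/2.58),z)[:2]
T=np.array([W(*c,.032) for c in[(248,494),(303,574),(603,362),(548,292)]])
print("tray",T.mean(0).round(4),"sides",[np.linalg.norm(T[i]-T[(i+1)%4]).round(3) for i in range(4)])
def ang(a,b): d=b-a; return np.degrees(np.arctan2(-d[0],d[1]))
print("tray yaw",ang(T[2],T[1]),ang(T[3],T[0]))
bl,br=W(35,260,.115),W(402,27,.115); fl,fr=W(180,473,.037),W(518,240,.037)
print("rack",((bl+br+fl+fr)/4).round(4),"yaw",ang(br,bl),ang(fr,fl),"len",np.linalg.norm(bl-br),np.linalg.norm(fl-fr),np.linalg.norm(bl-fl),np.linalg.norm(br-fr))
th=np.radians((ang(br,bl)+ang(fr,fl))/2); c=(bl+br+fl+fr)/4; M=np.array([[np.cos(th),-np.sin(th)],[np.sin(th),np.cos(th)]])
tc=T.mean(0)
for n,p in dict(spice=(316,500,.107),shaker=(395,440,.092),mister=(487,384,.133),chilli=(558,338,.089)).items():
    w=W(*p); print("new",n,w.round(4),"in tray",((w-tc)@M).round(3))
for n,p in dict(shaker=(187,366,.103),spice=(271,302,.12),chilli=(357,252,.1),mister=(463,178,.144)).items():
    w=W(*p); print("open",n,w.round(4),"in rack",((w-c)@M).round(3))
for n,y in zip(("shaker","spice","chilli","mister"),(.12,.04,-.04,-.12)): print("back bay",n,(c+M@[.0425,y]).round(4))
E
```

```text
tray [0.4552 0.1057] sides [np.float64(0.074), np.float64(0.287), np.float64(0.07), np.float64(0.287)]
tray yaw 36.4026679191184 35.56140956376606
rack [0.5823 0.2169] yaw 35.441659856488556 36.455425001164556 len 0.3240702887006739 0.3250703567478037 0.17758866907095291 0.1718452719767965
new spice [0.3918 0.1927] in tray [-0.     0.108]
new shaker [0.4377 0.1364] in tray [0.004 0.035]
new mister [0.4728 0.0773] in tray [-0.002 -0.033]
new chilli [0.5168 0.0173] in tray [-0.002 -0.108]
open shaker [0.4861 0.2878] in rack [-0.036  0.114]
open spice [0.5307 0.2281] in rack [-0.035  0.039]
open chilli [0.5755 0.1664] in rack [-0.035 -0.037]
open mister [0.6175 0.0952] in rack [-0.043 -0.119]
back bay shaker [0.5463 0.339 ]
back bay spice [0.5933 0.2742]
back bay chilli [0.6402 0.2095]
back bay mister [0.6872 0.1447]
```

```bash
cat >> h.py <<'E'
def plan(*tg):
    """targets (x,y,z TCP, yaw of tool y in deg) -> tx ty tz (cm), twist from the present pose"""
    s=ctrl.state(); Rm=R.from_quat(np.array(s["tool_rot"])[[1,2,3,0]]).as_matrix(); p=np.array(s["tool_pos"])
    y0=np.degrees(np.arctan2(Rm[1,1],Rm[0,1])); print("t",round(s["clock"],1),"at",p.round(4),"yaw",round(y0,2),"q",np.round(s["q"],2),"F",np.round(s["force"],1),"open",round(s["opening"],3))
    for x,y,z,a in tg:
        d=Rm.T@(np.array([x,y,z])-p)*100; tw=np.radians((y0-a+180)%360-180)
        print((x,y,z,a),"->",d.round(2),"twist",round(tw,3),"rows>=",max(np.linalg.norm(d)/4.17,abs(tw)/.125).round(1))
E
python3 -c "
from h import *
plan((.196,.62,.48,72.4),(.392,.193,.45,126))"
```

```text
t 0.9 at [0.1963 0.6197 0.4047] yaw 72.42 q [ 1.09  0.25  1.56  0.    1.34 -0.17] F [-0.1 -0.4 -0.2] open 1.002
(0.196, 0.62, 0.48, 72.4) -> [ 0.04  0.02 -7.53] twist 0.0 rows>= 1.8
(0.392, 0.193, 0.45, 126) -> [-31.54 -34.76  -4.53] twist -0.935 rows>= 11.3
```

```bash
python3 -m pendant '[{"claw":1,"tx":0,"ty":0,"tz":-6,"twist":0},{"claw":1,"tx":-3,"ty":-3,"tz":-7,"twist":-0.1},{"claw":1,"tx":-6,"ty":-6,"tz":-6,"twist":-0.2},{"claw":0.66,"tx":-9,"ty":-10,"tz":-6,"twist":-0.3},{"claw":0.66,"tx":-12,"ty":-13,"tz":-6,"twist":-0.4},{"claw":0.66,"tx":-15,"ty":-16.5,"tz":-5,"twist":-0.5},{"claw":0.66,"tx":-18,"ty":-19.5,"tz":-5,"twist":-0.6},{"claw":0.66,"tx":-20.5,"ty":-22.5,"tz":-5,"twist":-0.7},{"claw":0.66,"tx":-23,"ty":-25.5,"tz":-5,"twist":-0.8},{"claw":0.66,"tx":-26,"ty":-28.5,"tz":-4.5,"twist":-0.9},{"claw":0.66,"tx":-29,"ty":-31.5,"tz":-4.5,"twist":-0.935},{"claw":0.66,"tx":-31.5,"ty":-34.8,"tz":-4.5,"twist":-0.935}]' 15
python3 -c "
from h import *
plan((.392,.193,.45,126))"
```

```text
clock: 1.9
tool_pos: [0.3827, 0.2133, 0.45]
tool_rot: [0.0, -0.31, 0.951, -0.0]
force: [1.1, 0.5, -0.9]
opening: 0.661
t 1.9 at [0.3827 0.2133 0.45  ] yaw 126.11 q [ 0.25 -0.32  2.02  0.    1.44 -1.95] F [ 1.1  0.5 -0.9] open 0.661
(0.392, 0.193, 0.45, 126) -> [ 0.44 -2.19  0.  ] twist 0.002 rows>= 0.5
```

```bash
python3 -m pendant '[{"claw":0.66,"tx":0.4,"ty":-2.2,"tz":0,"twist":0},{"claw":0.66,"tx":0.4,"ty":-2.2,"tz":0,"twist":0},{"claw":0.66,"tx":0.4,"ty":-2.2,"tz":0,"twist":0}]'
python3 - <<'E'
from h import *
im=eyes.snapshot("wrist"); cv2.imwrite("pics/w1.png",im)
p,Rm,t=cam("wrist"); print((-Rm.T@t).round(3),Rm[2].round(3))
find("wrist",["new_spice","new_shaker","new_mister","new_chilli"],2)
plan((.392,.193,.25,126),(.392,.193,.244,126))
E
```

```text
clock: 2.15
tool_pos: [0.3927, 0.1923, 0.4502]
tool_rot: [0.001, -0.308, 0.951, 0.0]
force: [-0.2, 0.8, 0.2]
opening: 0.662
[0.328 0.146 0.43 ] [ 0.223  0.162 -0.961]
wrist new_spice 0.62 [0.389 0.193 0.11 ] [257. 178.]
wrist new_shaker 0.69 [0.423 0.131 0.08 ] [204. 165.]
wrist new_mister 0.72 [0.461 0.08  0.086] [155. 166.]
wrist new_mister 0.69 [0.414 0.407 0.038] [352. 254.]
wrist new_chilli 0.6 [0.503 0.023 0.087] [100. 167.]
t 2.4 at [0.392  0.1941 0.45  ] yaw 126.23 q [ 0.2  -0.32  2.02  0.    1.44 -2.  ] F [ 0.1 -0.1 -0.2] open 0.658
(0.392, 0.193, 0.25, 126) -> [ 0.08 -0.09 20.  ] twist 0.004 rows>= 4.8
(0.392, 0.193, 0.244, 126) -> [ 0.08 -0.09 20.6 ] twist 0.004 rows>= 4.9
```

View pics/w1.png

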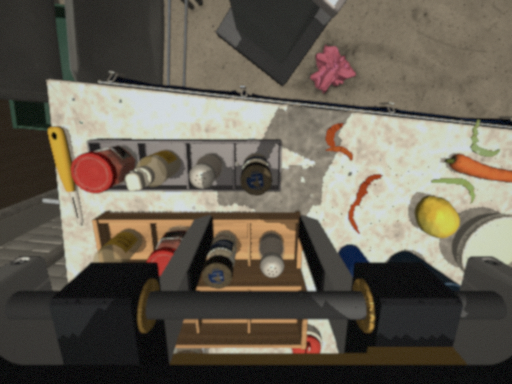

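The wrist view shows the tray parallel to the jaw axis, with the spice cap at (258,178). The measurements agree to about 3 mm, so I'm descending on it.

```bash
python3 -m pendant '[{"claw":0.66,"tx":0,"ty":-0.1,"tz":3.5,"twist":0},{"claw":0.66,"tx":0,"ty":-0.1,"tz":7,"twist":0},{"claw":0.66,"tx":0,"ty":-0.1,"tz":10.5,"twist":0},{"claw":0.66,"tx":0,"ty":-0.1,"tz":14,"twist":0},{"claw":0.66,"tx":0,"ty":-0.1,"tz":16.5,"twist":0},{"claw":0.66,"tx":0,"ty":-0.1,"tz":18.5,"twist":0},{"claw":0.66,"tx":0,"ty":-0.1,"tz":20.2,"twist":0},{"claw":0.66,"tx":0,"ty":-0.1,"tz":20.2,"twist":0},{"claw":0.66,"tx":0,"ty":-0.1,"tz":20.2,"twist":0}]'
python3 -m pendant '[{"claw":0.2},{"claw":0.2},{"claw":0.2},{"claw":0.2},{"claw":0.2},{"claw":0.2},{"claw":0.2},{"claw":0.2}]' 15
python3 -m pendant '[{"claw":0.2,"tz":-2},{"claw":0.2,"tz":-5},{"claw":0.2,"tz":-8},{"claw":0.2,"tz":-11.5},{"claw":0.2,"tz":-15},{"claw":0.2,"tz":-17.5},{"claw":0.2,"tz":-17.5},{"claw":0.2,"tz":-17.5}]'
python3 -c "
from h import *
plan((.5933,.2742,.425,126),(.5933,.2742,.32,126))"
```

```text
clock: 3.15
tool_pos: [0.3923, 0.194, 0.2476]
tool_rot: [-0.001, -0.312, 0.95, 0.0]
force: [0.4, 0.1, 0.1]
opening: 0.658
t 3.1 at [0.3923 0.194  0.2476] yaw 126.31 q [ 0.2  -0.04  2.19  0.    1.   -2.01] F [0.4 0.1 0.1] open 0.658
(0.5933, 0.2742, 0.425, 126) -> [-20.93  -5.43 -17.77] twist 0.005 rows>= 6.7
(0.5933, 0.2742, 0.32, 126) -> [-20.94  -5.44  -7.27] twist 0.005 rows>= 5.5schema error: expected keys claw, tx, ty, tz, twist
schema error: expected keys claw, tx, ty, tz, twist
```

```bash
python3 -m pendant '[{"claw":0.2,"tx":0,"ty":0,"tz":0,"twist":0},{"claw":0.2,"tx":0,"ty":0,"tz":0,"twist":0},{"claw":0.2,"tx":0,"ty":0,"tz":0,"twist":0},{"claw":0.2,"tx":0,"ty":0,"tz":0,"twist":0},{"claw":0.2,"tx":0,"ty":0,"tz":0,"twist":0},{"claw":0.2,"tx":0,"ty":0,"tz":0,"twist":0}]' 15 && python3 -m pendant '[{"claw":0.2,"tx":0,"ty":0,"tz":-2,"twist":0},{"claw":0.2,"tx":0,"ty":0,"tz":-5,"twist":0},{"claw":0.2,"tx":0,"ty":0,"tz":-8,"twist":0},{"claw":0.2,"tx":0,"ty":0,"tz":-11.5,"twist":0},{"claw":0.2,"tx":0,"ty":0,"tz":-15,"twist":0},{"claw":0.2,"tx":0,"ty":0,"tz":-18.5,"twist":0},{"claw":0.2,"tx":0,"ty":0,"tz":-18.5,"twist":0},{"claw":0.2,"tx":0,"ty":0,"tz":-18.5,"twist":0}]'
python3 -c "
from h import *
plan((.5933,.2742,.43,126),(.5933,.2742,.32,126))"
```

```text
clock: 3.65
tool_pos: [0.3929, 0.1941, 0.2488]
tool_rot: [0.0, -0.312, 0.95, 0.0]
force: [-0.9, -0.2, 6.3]
opening: 0.432
clock: 4.32
tool_pos: [0.3928, 0.194, 0.4355]
tool_rot: [0.002, -0.312, 0.95, -0.0]
force: [0.4, 0.8, -2.6]
opening: 0.431
t 4.3 at [0.3928 0.194  0.4355] yaw 126.31 q [ 0.2  -0.31  2.04  0.    1.4  -2.01] F [ 0.4  0.8 -2.6] open 0.431
(0.5933, 0.2742, 0.43, 126) -> [-20.9   -5.41   0.65] twist 0.005 rows>= 5.2
(0.5933, 0.2742, 0.32, 126) -> [-20.85  -5.39  11.65] twist 0.005 rows>= 5.9
```

```bash
python3 -m pendant '[{"claw":0.2,"tx":-2.5,"ty":-0.7,"tz":0,"twist":0},{"claw":0.2,"tx":-5.5,"ty":-1.4,"tz":0,"twist":0},{"claw":0.2,"tx":-8.5,"ty":-2.2,"tz":0,"twist":0},{"claw":0.2,"tx":-11.5,"ty":-3,"tz":0,"twist":0},{"claw":0.2,"tx":-14.5,"ty":-3.8,"tz":0,"twist":0},{"claw":0.2,"tx":-17.5,"ty":-4.6,"tz":0,"twist":0},{"claw":0.2,"tx":-20,"ty":-5.2,"tz":0,"twist":0},{"claw":0.2,"tx":-20.9,"ty":-5.4,"tz":0,"twist":0},{"claw":0.2,"tx":-20.9,"ty":-5.4,"tz":0,"twist":0},{"claw":0.2,"tx":-20.9,"ty":-5.4,"tz":0,"twist":0}]'
python3 - <<'E'
from h import *
cv2.imwrite("pics/t1.png",cv2.resize(eyes.snapshot("top")[50:250,130:380],None,fx=2,fy=2)); eyes.snapshot("scene")
find("scene",["new_spice"],3)
plan((.5933,.2742,.32,126),(.5933,.2742,.3148,126))
E
```

```text
clock: 5.15
tool_pos: [0.5926, 0.2741, 0.4343]
tool_rot: [0.0, -0.312, 0.95, -0.0]
force: [0.2, 0.4, -1.3]
opening: 0.43
scene new_spice 0.63 [0.584 0.261 0.248] [293.  77.]
t 5.3 at [0.5922 0.274  0.4363] yaw 126.32 q [ 0.26  0.23  1.52  0.    1.39 -1.94] F [-0.6 -0.2 -1.6] open 0.435
(0.5933, 0.2742, 0.32, 126) -> [-0.06 -0.03 11.63] twist 0.006 rows>= 2.8
(0.5933, 0.2742, 0.3148, 126) -> [-0.06 -0.03 12.15] twist 0.006 rows>= 2.9
```

```bash
python3 -m pendant '[{"claw":0.2,"tx":0,"ty":0,"tz":3,"twist":0},{"claw":0.2,"tx":0,"ty":0,"tz":6,"twist":0},{"claw":0.2,"tx":0,"ty":0,"tz":8.5,"twist":0},{"claw":0.2,"tx":0,"ty":0,"tz":10.5,"twist":0},{"claw":0.2,"tx":0,"ty":0,"tz":11.4,"twist":0},{"claw":0.2,"tx":0,"ty":0,"tz":11.8,"twist":0},{"claw":0.2,"tx":0,"ty":0,"tz":11.9,"twist":0},{"claw":0.2,"tx":0,"ty":0,"tz":11.9,"twist":0}]'
python3 -m pendant '[{"claw":0.2,"tx":0,"ty":0,"tz":0.1,"twist":0},{"claw":0.2,"tx":0,"ty":0,"tz":0.2,"twist":0},{"claw":0.2,"tx":0,"ty":0,"tz":0.2,"twist":0}]'
```

```text
clock: 5.97
tool_pos: [0.5928, 0.2742, 0.3187]
tool_rot: [0.003, -0.312, 0.95, -0.0]
force: [-0.7, 0.3, -1.3]
opening: 0.435
clock: 6.22
tool_pos: [0.5931, 0.2742, 0.3179]
tool_rot: [0.004, -0.312, 0.95, -0.0]
force: [-0.2, -0.2, -1.3]
opening: 0.434
```

```bash
python3 -m pendant '[{"claw":0.2,"tx":0,"ty":0,"tz":0.1,"twist":0},{"claw":0.2,"tx":0,"ty":0,"tz":0.2,"twist":0},{"claw":0.2,"tx":0,"ty":0,"tz":0.3,"twist":0},{"claw":0.2,"tx":0,"ty":0,"tz":0.35,"twist":0},{"claw":0.2,"tx":0,"ty":0,"tz":0.35,"twist":0}]'
```

```text
clock: 6.63
tool_pos: [0.5933, 0.2743, 0.3149]
tool_rot: [0.004, -0.312, 0.95, -0.0]
force: [-0.6, -0.3, 1.6]
opening: 0.43
```

Contact: the force rose by 3 N at the expected height. Releasing and going up.

```bash
python3 -m pendant '[{"claw":0.48,"tx":0,"ty":0,"tz":0,"twist":0},{"claw":0.52,"tx":0,"ty":0,"tz":0,"twist":0},{"claw":0.58,"tx":0,"ty":0,"tz":0,"twist":0},{"claw":0.62,"tx":0,"ty":0,"tz":0,"twist":0},{"claw":0.62,"tx":0,"ty":0,"tz":0,"twist":0}]'
python3 -m pendant '[{"claw":0.62,"tx":0,"ty":0,"tz":-2,"twist":0},{"claw":0.62,"tx":0,"ty":0,"tz":-5,"twist":0},{"claw":0.62,"tx":0,"ty":0,"tz":-8.5,"twist":0},{"claw":0.66,"tx":0,"ty":0,"tz":-12,"twist":0},{"claw":0.66,"tx":0,"ty":0,"tz":-12,"twist":0}]'
python3 - <<'E'
from h import *
plan((.4345,.136,.43,126))
eyes.snapshot("top"); find("top",["new_spice","new_shaker","new_mister","new_chilli"],3)
E
```

```text
clock: 7.05
tool_pos: [0.5933, 0.2743, 0.3148]
tool_rot: [0.004, -0.312, 0.95, -0.0]
force: [-0.5, -0.6, -0.3]
opening: 0.614
clock: 7.47
tool_pos: [0.5933, 0.2744, 0.4441]
tool_rot: [0.011, -0.312, 0.95, -0.001]
force: [0.7, 0.1, 0.7]
opening: 0.657
t 7.5 at [0.5933 0.2744 0.4441] yaw 126.32 q [ 0.26  0.22  1.51 -0.    1.38 -1.94] F [0.7 0.1 0.7] open 0.657
(0.4345, 0.136, 0.43, 126) -> [21.02 -1.74  0.98] twist 0.006 rows>= 5.1
top new_mister 0.65 [0.469 0.082 0.093] [333. 205.]
top new_mister 0.6 [0.426 0.415 0.085] [155. 223.]
top new_chilli 0.7 [0.512 0.019 0.087] [365. 184.]
```

```bash
python3 -m pendant '[{"claw":0.66,"tx":2.5,"ty":-0.2,"tz":0,"twist":0},{"claw":0.66,"tx":5.5,"ty":-0.5,"tz":0,"twist":0},{"claw":0.66,"tx":9,"ty":-0.8,"tz":0,"twist":0},{"claw":0.66,"tx":12.5,"ty":-1.1,"tz":0,"twist":0},{"claw":0.66,"tx":16,"ty":-1.4,"tz":0,"twist":0},{"claw":0.66,"tx":19,"ty":-1.7,"tz":0,"twist":0},{"claw":0.66,"tx":21,"ty":-1.7,"tz":1,"twist":0},{"claw":0.66,"tx":21,"ty":-1.7,"tz":1,"twist":0},{"claw":0.66,"tx":21,"ty":-1.7,"tz":1,"twist":0}]'
python3 - <<'E'
from h import *
im=eyes.snapshot("wrist"); cv2.imwrite("pics/w2.png",im)
find("wrist",["new_shaker","new_mister","new_chilli","new_spice"],2)
M=np.array([[.809,-.588],[.588,.809]])
for z,y in((.094,.036),(.135,-.036),(.089,-.108)): 
    c=np.array([.4552,.1057])+M@[0,y]; print("cell",c.round(4),"proj",proj("wrist",[*c,z]).round(1))
plan((.4345,.136,.246,126))
eyes.snapshot("top"); find("top",["new_spice","new_shaker"],2)
E
```

```text
clock: 8.47
tool_pos: [0.4324, 0.1357, 0.4203]
tool_rot: [0.001, -0.311, 0.95, 0.0]
force: [0.9, -0.3, -0.1]
opening: 0.657
wrist new_shaker 0.65 [0.431 0.129 0.082] [253. 174.]
wrist new_mister 0.6 [0.418 0.406 0.016] [395. 257.]
wrist new_chilli 0.83 [0.509 0.022 0.088] [143. 175.]
wrist new_chilli 0.56 [0.504 0.277 0.062] [305. 269.]
wrist new_spice 0.83 [0.581 0.261 0.126] [266. 333.]
cell [0.434  0.1348] proj [255.1 180.7]
cell [0.4764 0.0766] proj [186.1 190.1]
cell [0.5187 0.0183] proj [136.2 179. ]
t 8.7 at [0.4337 0.1364 0.4219] yaw 126.36 q [ 0.05 -0.25  2.02  0.    1.37 -2.15] F [ 0.6  0.1 -0.9] open 0.658
(0.4345, 0.136, 0.246, 126) -> [ 0.04 -0.05 17.59] twist 0.006 rows>= 4.2
top new_spice 0.59 [0.585 0.272 0.177] [230. 128.]
top new_spice 0.19 [0.475 0.287 0.096] [223. 199.]
```

View pics/w2.png

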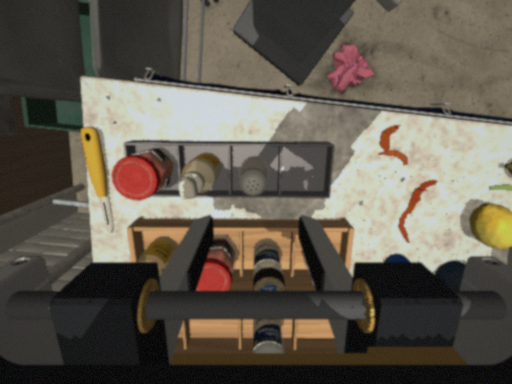

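The spice stands upright behind the open spice (267,333). The shaker dome at (254,182) matches the prediction of (255,181). Descending.

```bash
python3 -m pendant '[{"claw":0.66,"tx":0,"ty":0,"tz":3.5,"twist":0},{"claw":0.66,"tx":0,"ty":0,"tz":7,"twist":0},{"claw":0.66,"tx":0,"ty":0,"tz":10.5,"twist":0},{"claw":0.66,"tx":0,"ty":0,"tz":13.5,"twist":0},{"claw":0.66,"tx":0,"ty":0,"tz":16,"twist":0},{"claw":0.66,"tx":0,"ty":0,"tz":18,"twist":0},{"claw":0.66,"tx":0,"ty":0,"tz":18.1,"twist":0},{"claw":0.66,"tx":0,"ty":0,"tz":18.1,"twist":0}]'
python3 -m pendant '[{"claw":0.2,"tx":0,"ty":0,"tz":0,"twist":0},{"claw":0.2,"tx":0,"ty":0,"tz":0,"twist":0},{"claw":0.2,"tx":0,"ty":0,"tz":0,"twist":0},{"claw":0.2,"tx":0,"ty":0,"tz":0,"twist":0},{"claw":0.2,"tx":0,"ty":0,"tz":0,"twist":0},{"claw":0.2,"tx":0,"ty":0,"tz":0,"twist":0}]' 15 && python3 -m pendant '[{"claw":0.2,"tx":0,"ty":0,"tz":-2,"twist":0},{"claw":0.2,"tx":0,"ty":0,"tz":-5,"twist":0},{"claw":0.2,"tx":0,"ty":0,"tz":-8,"twist":0},{"claw":0.2,"tx":0,"ty":0,"tz":-11.5,"twist":0},{"claw":0.2,"tx":0,"ty":0,"tz":-15,"twist":0},{"claw":0.2,"tx":0,"ty":0,"tz":-18.5,"twist":0},{"claw":0.2,"tx":0,"ty":0,"tz":-19.5,"twist":0},{"claw":0.2,"tx":0,"ty":0,"tz":-19.5,"twist":0}]'
python3 -c "
from h import *
c=np.array([.5823,.2169]);M=np.array([[.809,-.588],[.588,.809]]); b=c+M@[.0425,.114]
plan((*b,.435,126),(*b,.306,126))"
```

```text
clock: 9.53
tool_pos: [0.434, 0.1365, 0.2401]
tool_rot: [0.001, -0.312, 0.95, 0.0]
force: [0.3, 1.2, 0.6]
opening: 0.659
clock: 10.03
tool_pos: [0.4348, 0.1365, 0.2414]
tool_rot: [0.003, -0.312, 0.95, -0.0]
force: [0.3, -1.7, 5.7]
opening: 0.408
clock: 10.7
tool_pos: [0.4341, 0.1364, 0.4392]
tool_rot: [0.005, -0.312, 0.95, -0.001]
force: [-0.3, -0.0, -1.5]
opening: 0.408
t 10.7 at [0.4341 0.1364 0.4392] yaw 126.36 q [ 0.05 -0.27  2.    0.    1.4  -2.15] F [-0.3 -0.  -1.5] open 0.408
(np.float64(0.5496505), np.float64(0.334116), 0.435, 126) -> [-21.02   9.08   0.58] twist 0.006 rows>= 5.5
(np.float64(0.5496505), np.float64(0.334116), 0.306, 126) -> [-20.89   9.14  13.47] twist 0.006 rows>= 6.4
```

The opening is 38 mm where I expected 44, so I'll check how the shaker hangs.

```bash
python3 - <<'E'
from h import *
s=eyes.snapshot("scene"); g=proj("scene",[.434,.136,.24]); print(g)
find("scene",["new_shaker"],3)
u,v=g.astype(int); a=cv2.resize(s[v-60:v+75,u-70:u+70],None,fx=4,fy=4,interpolation=cv2.INTER_CUBIC); cv2.imwrite("pics/s2.png",a)
for z in(.18,.203,.239,.259,.293): print(z,((proj("scene",[.434,.136,z])-[u-70,v-60])*4).round(0))
E
```

```text
[250.02643529 106.22627037]
scene new_shaker 0.62 [0.425 0.12  0.247] [249. 105.]
0.18 [278. 379.]
0.203 [279. 328.]
0.239 [280. 243.]
0.259 [281. 195.]
0.293 [282. 109.]
```

View pics/s2.png

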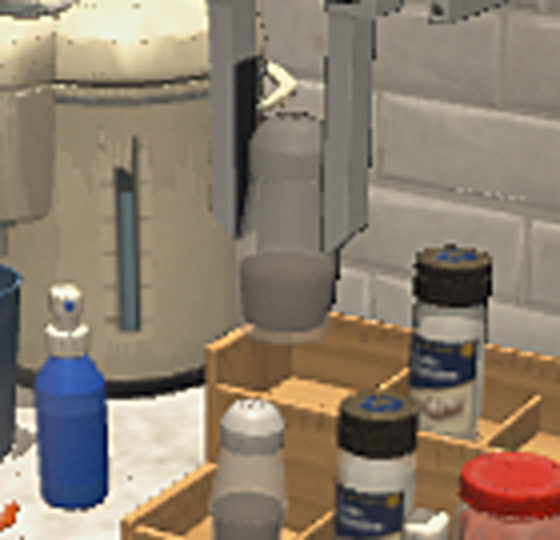

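The shaker hangs upright in the fingers. Its body is waisted, which explains 38 mm, and its underside is at about z 0.20 as planned. The spice stands upright behind its twin. Carrying on.

```bash
python3 -m pendant '[{"claw":0.2,"tx":-2.5,"ty":1,"tz":0,"twist":0},{"claw":0.2,"tx":-5.5,"ty":2.3,"tz":0,"twist":0},{"claw":0.2,"tx":-8.5,"ty":3.6,"tz":0,"twist":0},{"claw":0.2,"tx":-11.5,"ty":5,"tz":0,"twist":0},{"claw":0.2,"tx":-14.5,"ty":6.3,"tz":0,"twist":0},{"claw":0.2,"tx":-17.5,"ty":7.6,"tz":0,"twist":0},{"claw":0.2,"tx":-20,"ty":8.7,"tz":0,"twist":0},{"claw":0.2,"tx":-21,"ty":9.1,"tz":0,"twist":0},{"claw":0.2,"tx":-21,"ty":9.1,"tz":0,"twist":0},{"claw":0.2,"tx":-21,"ty":9.1,"tz":0,"twist":0}]'
python3 -m pendant '[{"claw":0.2,"tx":0,"ty":0,"tz":3,"twist":0},{"claw":0.2,"tx":0,"ty":0,"tz":6,"twist":0},{"claw":0.2,"tx":0,"ty":0,"tz":9,"twist":0},{"claw":0.2,"tx":0,"ty":0,"tz":11,"twist":0},{"claw":0.2,"tx":0,"ty":0,"tz":12.2,"twist":0},{"claw":0.2,"tx":0,"ty":0,"tz":12.5,"twist":0},{"claw":0.2,"tx":0,"ty":0,"tz":12.5,"twist":0},{"claw":0.2,"tx":0,"ty":0,"tz":12.5,"twist":0}]'
```

```text
clock: 11.63
tool_pos: [0.5482, 0.3341, 0.4312]
tool_rot: [-0.002, -0.312, 0.95, -0.0]
force: [-1.0, 0.0, -1.4]
opening: 0.408
clock: 12.3
tool_pos: [0.5476, 0.3332, 0.3062]
tool_rot: [-0.002, -0.312, 0.95, -0.0]
force: [-0.0, 0.2, -1.3]
opening: 0.417
```

```bash
python3 -m pendant '[{"claw":0.2,"tx":0,"ty":0,"tz":0.1,"twist":0},{"claw":0.2,"tx":0,"ty":0,"tz":0.15,"twist":0},{"claw":0.2,"tx":0,"ty":0,"tz":0.15,"twist":0}]'
```

```text
clock: 12.55
tool_pos: [0.5477, 0.333, 0.305]
tool_rot: [-0.002, -0.312, 0.95, -0.0]
force: [-0.9, -0.4, -0.0]
opening: 0.416
```

```bash
python3 -m pendant '[{"claw":0.2,"tx":0,"ty":0,"tz":0.1,"twist":0},{"claw":0.2,"tx":0,"ty":0,"tz":0.15,"twist":0},{"claw":0.2,"tx":0,"ty":0,"tz":0.15,"twist":0}]'; python3 - <<'E'
from h import *
s=eyes.snapshot("scene"); g=proj("scene",[.549,.334,.13]); u,v=g.astype(int)
cv2.imwrite("pics/s3.png",cv2.resize(s[v-50:v+60,u-60:u+90],None,fx=4,fy=4,interpolation=cv2.INTER_CUBIC)); plan()
E
```

```text
clock: 12.8
tool_pos: [0.5479, 0.3332, 0.305]
tool_rot: [-0.001, -0.312, 0.95, -0.0]
force: [-1.7, -1.0, 5.9]
opening: 0.415
t 12.8 at [0.5479 0.3332 0.3051] yaw 126.35 q [ 0.37  0.33  1.65 -0.    1.17 -1.84] F [-3.1 -0.8  5.3] open 0.415
```

View pics/s3.png

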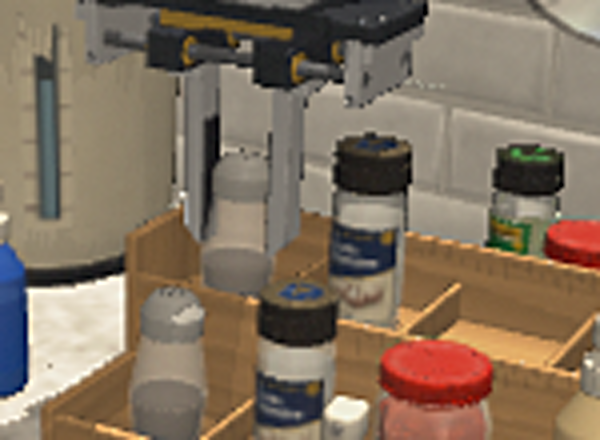

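The shaker is on the floor of its bay, upright, with 6 N of contact. Releasing with a limited opening.

```bash
python3 -m pendant '[{"claw":0.46,"tx":0,"ty":0,"tz":-0.1,"twist":0},{"claw":0.5,"tx":0,"ty":0,"tz":-0.1,"twist":0},{"claw":0.56,"tx":0,"ty":0,"tz":-0.1,"twist":0},{"claw":0.56,"tx":0,"ty":0,"tz":-0.1,"twist":0},{"claw":0.56,"tx":0,"ty":0,"tz":-0.1,"twist":0}]'
python3 -m pendant '[{"claw":0.56,"tx":0,"ty":0,"tz":-2,"twist":0},{"claw":0.56,"tx":0,"ty":0,"tz":-5,"twist":0},{"claw":0.6,"tx":0,"ty":0,"tz":-8.5,"twist":0},{"claw":0.8,"tx":0,"ty":0,"tz":-12,"twist":0},{"claw":0.8,"tx":0,"ty":0,"tz":-13,"twist":0}]'
python3 - <<'E'
from h import *
c=np.array([.4552,.1057]);M=np.array([[.809,-.588],[.588,.809]]); b=c+M@[0,-.106]
plan((*b,.43,81),(*b,.43,126))
E
```

```text
clock: 13.27
tool_pos: [0.5478, 0.3332, 0.3058]
tool_rot: [-0.001, -0.312, 0.95, -0.0]
force: [0.3, 0.2, 0.1]
opening: 0.558
clock: 13.68
tool_pos: [0.5488, 0.3336, 0.4425]
tool_rot: [0.004, -0.312, 0.95, -0.0]
force: [0.7, 0.3, 2.1]
opening: 0.704
t 13.7 at [0.5488 0.3336 0.4425] yaw 126.35 q [ 0.37  0.2   1.54 -0.    1.39 -1.84] F [0.7 0.3 2.1] open 0.704
(np.float64(0.517528), np.float64(0.019946000000000005), 0.43, 81) -> [ 21.12 -23.41   1.16] twist 0.792 rows>= 7.6
(np.float64(0.517528), np.float64(0.019946000000000005), 0.43, 126) -> [ 21.12 -23.41   1.16] twist 0.006 rows>= 7.6
```

```bash
python3 -m pendant '[{"claw":0.8,"tx":2,"ty":-2,"tz":0,"twist":0.08},{"claw":0.8,"tx":4.5,"ty":-4.5,"tz":0,"twist":0.16},{"claw":0.8,"tx":7,"ty":-7,"tz":0,"twist":0.25},{"claw":0.8,"tx":9.5,"ty":-10,"tz":0,"twist":0.34},{"claw":0.8,"tx":12,"ty":-13,"tz":0,"twist":0.44},{"claw":0.8,"tx":14.5,"ty":-16,"tz":0.5,"twist":0.54},{"claw":0.8,"tx":17,"ty":-19,"tz":1,"twist":0.64},{"claw":0.8,"tx":19,"ty":-21.5,"tz":1,"twist":0.74},{"claw":0.8,"tx":21.1,"ty":-23.4,"tz":1,"twist":0.79},{"claw":0.8,"tx":21.1,"ty":-23.4,"tz":1,"twist":0.79},{"claw":0.8,"tx":21.1,"ty":-23.4,"tz":1,"twist":0.79}]'
python3 - <<'E'
from h import *
im=eyes.snapshot("wrist"); cv2.imwrite("pics/w3.png",im)
find("wrist",["new_chilli","new_mister"],2)
c=np.array([.4552,.1057]);M=np.array([[.809,-.588],[.588,.809]])
for z,y in((.135,-.036),(.089,-.108)): 
    b=c+M@[0,y]; print("cell",b.round(4),"proj",proj("wrist",[*b,z]).round(1))
eyes.snapshot("top"); find("top",["new_shaker","new_spice","new_chilli"],2)
plan((.517,.019,.248,81))
E
```

```text
clock: 14.6
tool_pos: [0.5175, 0.0192, 0.431]
tool_rot: [0.003, 0.079, 0.997, 0.002]
force: [-0.4, 0.6, -0.1]
opening: 0.802
wrist new_chilli 0.79 [0.51  0.019 0.09 ] [253. 172.]
wrist new_mister 0.58 [0.466 0.069 0.092] [289. 130.]
cell [0.4764 0.0766] proj [302.2 141.7]
cell [0.5187 0.0183] proj [252.9 178.7]
top new_shaker 0.76 [0.533 0.326 0.141] [200. 162.]
top new_spice 0.89 [0.583 0.273 0.175] [229. 129.]
top new_spice 0.27 [0.434 0.138 0.006] [298. 228.]
top new_chilli 0.74 [0.512 0.021 0.089] [365. 184.]
top new_chilli 0.35 [0.467 0.084 0.089] [331. 206.]
t 14.9 at [0.5177 0.0211 0.4315] yaw 81.2 q [-0.18 -0.09  1.87  0.    1.36 -1.6 ] F [0.4 0.5 0.7] open 0.796
(0.517, 0.019, 0.248, 81) -> [ 0.16 -0.28 18.35] twist 0.003 rows>= 4.4
```

View pics/w3.png

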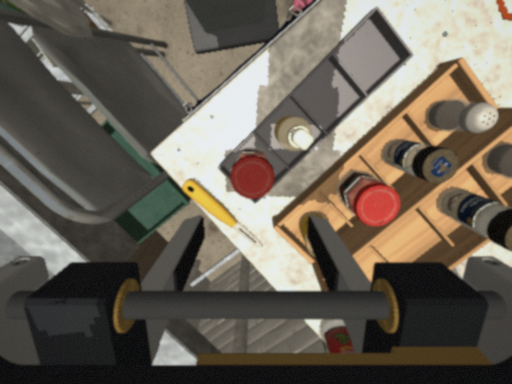

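The chilli cap is at (252,175), within 4 mm of the expected position, and the mister (292,132) is clear of the diagonal finger positions. Descending.

```bash
python3 -m pendant '[{"claw":0.8,"tx":0.2,"ty":-0.2,"tz":3.5,"twist":0},{"claw":0.8,"tx":0.2,"ty":-0.2,"tz":7,"twist":0},{"claw":0.8,"tx":0.2,"ty":-0.2,"tz":10.5,"twist":0},{"claw":0.8,"tx":0.2,"ty":-0.2,"tz":13.5,"twist":0},{"claw":0.8,"tx":0.2,"ty":-0.2,"tz":16,"twist":0},{"claw":0.8,"tx":0.2,"ty":-0.2,"tz":18.3,"twist":0},{"claw":0.8,"tx":0.2,"ty":-0.2,"tz":18.5,"twist":0},{"claw":0.8,"tx":0.2,"ty":-0.2,"tz":18.5,"twist":0}]'
python3 -m pendant '[{"claw":0.4,"tx":0,"ty":0,"tz":0,"twist":0},{"claw":0.4,"tx":0,"ty":0,"tz":0,"twist":0},{"claw":0.4,"tx":0,"ty":0,"tz":0,"twist":0},{"claw":0.4,"tx":0,"ty":0,"tz":0,"twist":0},{"claw":0.4,"tx":0,"ty":0,"tz":0,"twist":0},{"claw":0.4,"tx":0,"ty":0,"tz":0,"twist":0}]' 18 && python3 -m pendant '[{"claw":0.4,"tx":0,"ty":0,"tz":-2,"twist":0},{"claw":0.4,"tx":0,"ty":0,"tz":-5,"twist":0},{"claw":0.4,"tx":0,"ty":0,"tz":-8,"twist":0},{"claw":0.4,"tx":0,"ty":0,"tz":-11.5,"twist":0},{"claw":0.4,"tx":0,"ty":0,"tz":-15,"twist":0},{"claw":0.4,"tx":0,"ty":0,"tz":-18.5,"twist":0},{"claw":0.4,"tx":0,"ty":0,"tz":-19.5,"twist":0},{"claw":0.4,"tx":0,"ty":0,"tz":-19.5,"twist":0}]'
python3 -c "
from h import *
plan((.6402,.2095,.435,126),(.6402,.2095,.318,126))"
```

```text
clock: 15.62
tool_pos: [0.5163, 0.0204, 0.2454]
tool_rot: [0.002, 0.076, 0.997, 0.002]
force: [0.5, -0.1, -0.0]
opening: 0.8
clock: 16.12
tool_pos: [0.5171, 0.0201, 0.2472]
tool_rot: [0.003, 0.076, 0.997, 0.001]
force: [0.0, -2.1, 6.5]
opening: 0.632
clock: 16.78
tool_pos: [0.5161, 0.0198, 0.445]
tool_rot: [0.006, 0.076, 0.997, 0.001]
force: [0.3, 0.5, -2.8]
opening: 0.634
t 16.8 at [0.5161 0.0198 0.445 ] yaw 81.25 q [-0.18 -0.11  1.86  0.    1.38 -1.6 ] F [ 0.3  0.5 -2.8] open 0.634
(0.6402, 0.2095, 0.435, 126) -> [-9.36 20.64  1.18] twist -0.781 rows>= 6.2
(0.6402, 0.2095, 0.318, 126) -> [-9.22 20.6  12.88] twist -0.781 rows>= 6.2
```

```bash
python3 -m pendant '[{"claw":0.4,"tx":-1.2,"ty":2.5,"tz":0,"twist":-0.08},{"claw":0.4,"tx":-2.5,"ty":5.5,"tz":0,"twist":-0.18},{"claw":0.4,"tx":-3.8,"ty":8.5,"tz":0,"twist":-0.29},{"claw":0.4,"tx":-5.2,"ty":11.5,"tz":0,"twist":-0.4},{"claw":0.4,"tx":-6.6,"ty":14.5,"tz":0,"twist":-0.51},{"claw":0.4,"tx":-8,"ty":17.5,"tz":0,"twist":-0.62},{"claw":0.4,"tx":-9,"ty":19.8,"tz":0.5,"twist":-0.72},{"claw":0.4,"tx":-9.4,"ty":20.6,"tz":1,"twist":-0.78},{"claw":0.4,"tx":-9.4,"ty":20.6,"tz":1,"twist":-0.78},{"claw":0.4,"tx":-9.4,"ty":20.6,"tz":1,"twist":-0.78}]'
python3 - <<'E'
from h import *
plan((.6402,.2095,.318,126),(.6402,.2095,.3132,126))
E
```

```text
clock: 17.62
tool_pos: [0.6401, 0.2092, 0.4325]
tool_rot: [0.003, -0.308, 0.951, -0.001]
force: [0.4, -0.0, -2.6]
opening: 0.638
t 17.6 at [0.6401 0.2092 0.4325] yaw 125.88 q [ 0.15  0.28  1.47 -0.    1.39 -2.05] F [ 0.4 -0.  -2.6] open 0.638
(0.6402, 0.2095, 0.318, 126) -> [ 0.03  0.06 11.45] twist -0.002 rows>= 2.7
(0.6402, 0.2095, 0.3132, 126) -> [ 0.03  0.06 11.93] twist -0.002 rows>= 2.9
```

```bash
python3 -m pendant '[{"claw":0.4,"tx":0,"ty":0,"tz":3,"twist":0},{"claw":0.4,"tx":0,"ty":0,"tz":6,"twist":0},{"claw":0.4,"tx":0,"ty":0,"tz":8.5,"twist":0},{"claw":0.4,"tx":0,"ty":0,"tz":10.2,"twist":0},{"claw":0.4,"tx":0,"ty":0,"tz":11.3,"twist":0},{"claw":0.4,"tx":0,"ty":0,"tz":11.6,"twist":0},{"claw":0.4,"tx":0,"ty":0,"tz":11.7,"twist":0},{"claw":0.4,"tx":0,"ty":0,"tz":11.7,"twist":0}]'
python3 -m pendant '[{"claw":0.4,"tx":0,"ty":0,"tz":0.1,"twist":0},{"claw":0.4,"tx":0,"ty":0,"tz":0.2,"twist":0},{"claw":0.4,"tx":0,"ty":0,"tz":0.2,"twist":0}]'
```

```text
clock: 18.28
tool_pos: [0.641, 0.2089, 0.3166]
tool_rot: [0.004, -0.308, 0.951, -0.001]
force: [0.6, -0.2, -2.8]
opening: 0.637
clock: 18.53
tool_pos: [0.6413, 0.2089, 0.3156]
tool_rot: [0.005, -0.308, 0.952, -0.001]
force: [-0.6, -0.3, -2.7]
opening: 0.633
```

```bash
python3 -m pendant '[{"claw":0.4,"tx":0,"ty":0,"tz":0.1,"twist":0},{"claw":0.4,"tx":0,"ty":0,"tz":0.2,"twist":0},{"claw":0.4,"tx":0,"ty":0,"tz":0.25,"twist":0},{"claw":0.4,"tx":0,"ty":0,"tz":0.25,"twist":0}]'
```

```text
clock: 18.87
tool_pos: [0.6415, 0.209, 0.3135]
tool_rot: [0.005, -0.308, 0.952, -0.001]
force: [-0.2, -0.2, -1.0]
opening: 0.631
```

```bash
python3 -m pendant '[{"claw":0.4,"tx":0,"ty":0,"tz":0.1,"twist":0},{"claw":0.4,"tx":0,"ty":0,"tz":0.1,"twist":0},{"claw":0.67,"tx":0,"ty":0,"tz":0.05,"twist":0},{"claw":0.7,"tx":0,"ty":0,"tz":0,"twist":0},{"claw":0.74,"tx":0,"ty":0,"tz":0,"twist":0},{"claw":0.76,"tx":0,"ty":0,"tz":0,"twist":0},{"claw":0.76,"tx":0,"ty":0,"tz":0,"twist":0}]'
python3 -m pendant '[{"claw":0.76,"tx":0,"ty":0,"tz":-2,"twist":0},{"claw":0.76,"tx":0,"ty":0,"tz":-5,"twist":0},{"claw":0.76,"tx":0,"ty":0,"tz":-8.5,"twist":0},{"claw":0.7,"tx":0,"ty":0,"tz":-12,"twist":0},{"claw":0.7,"tx":0,"ty":0,"tz":-13,"twist":0}]'
python3 - <<'E'
from h import *
plan((.475,.077,.435,126))
E
```

```text
clock: 19.45
tool_pos: [0.6415, 0.2089, 0.3134]
tool_rot: [0.005, -0.308, 0.952, -0.001]
force: [0.3, 1.4, -0.7]
opening: 0.76
clock: 19.87
tool_pos: [0.6407, 0.209, 0.4506]
tool_rot: [0.01, -0.308, 0.951, -0.002]
force: [-0.2, -0.1, 1.1]
opening: 0.702
t 19.9 at [0.6407 0.209  0.4506] yaw 125.83 q [ 0.15  0.26  1.45 -0.    1.41 -2.05] F [-0.2 -0.1  1.1] open 0.702
(0.475, 0.077, 0.435, 126) -> [21.19 -0.99  1.19] twist -0.003 rows>= 5.1
```

```bash
python3 -m pendant '[{"claw":0.7,"tx":2.5,"ty":-0.1,"tz":0,"twist":0},{"claw":0.7,"tx":5.5,"ty":-0.3,"tz":0,"twist":0},{"claw":0.7,"tx":9,"ty":-0.5,"tz":0,"twist":0},{"claw":0.7,"tx":12.5,"ty":-0.6,"tz":0,"twist":0},{"claw":0.7,"tx":16,"ty":-0.8,"tz":0,"twist":0},{"claw":0.7,"tx":19,"ty":-0.9,"tz":0,"twist":0},{"claw":0.7,"tx":21.2,"ty":-1,"tz":1,"twist":0},{"claw":0.7,"tx":21.2,"ty":-1,"tz":1,"twist":0},{"claw":0.7,"tx":21.2,"ty":-1,"tz":1,"twist":0}]'
python3 - <<'E'
from h import *
im=eyes.snapshot("wrist"); cv2.imwrite("pics/w4.png",im)
find("wrist",["new_mister"],2)
for x,y in((.4764,.0766),(.473,.077)): print("proj",proj("wrist",[x,y,.135]).round(1))
eyes.snapshot("top"); find("top",["new_shaker","new_spice","new_chilli","new_mister"],2)
plan((.475,.077,.25,126))
E
```

```text
clock: 20.62
tool_pos: [0.4744, 0.0765, 0.4362]
tool_rot: [0.01, -0.307, 0.952, -0.002]
force: [0.5, -0.1, 0.6]
opening: 0.701
wrist new_mister 0.87 [0.47  0.072 0.095] [258. 168.]
wrist new_mister 0.71 [0.426 0.407 0.047] [447. 263.]
proj [257.9 183.8]
proj [260.  181.6]
top new_shaker 0.71 [0.532 0.325 0.144] [201. 161.]
top new_spice 0.92 [0.585 0.273 0.173] [230. 128.]
top new_chilli 0.89 [0.631 0.21  0.153] [266. 109.]
top new_mister 0.6 [0.422 0.418 0.087] [153. 225.]
t 21.0 at [0.4755 0.0772 0.4371] yaw 125.87 q [-0.08 -0.19  1.95  0.    1.37 -2.27] F [ 0.7 -0.2 -0.2] open 0.701
(0.475, 0.077, 0.25, 126) -> [ 0.39  0.2  18.7 ] twist -0.002 rows>= 4.5
```

View pics/w4.png

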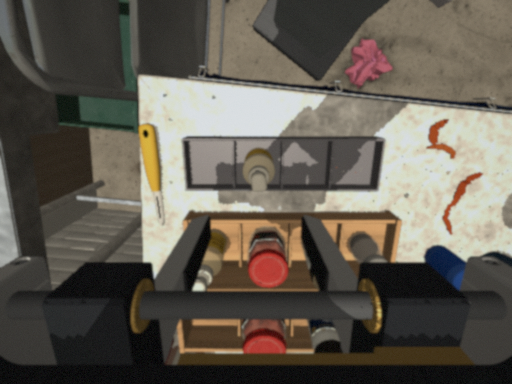

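The mister body is at (259,165), centred between the jaws and alone in the tray. The new chilli is behind the open chilli at (265,335). Descending.

```bash
python3 -m pendant '[{"claw":0.7,"tx":0.2,"ty":0.1,"tz":3.5,"twist":0},{"claw":0.7,"tx":0.3,"ty":0.1,"tz":7,"twist":0},{"claw":0.7,"tx":0.3,"ty":0.1,"tz":10.5,"twist":0},{"claw":0.7,"tx":0.4,"ty":0.1,"tz":13.5,"twist":0},{"claw":0.7,"tx":0.4,"ty":0.1,"tz":16,"twist":0},{"claw":0.7,"tx":0.4,"ty":0.1,"tz":18.3,"twist":0},{"claw":0.7,"tx":0.4,"ty":0.1,"tz":18.7,"twist":0},{"claw":0.7,"tx":0.4,"ty":0.1,"tz":18.7,"twist":0}]'
python3 -m pendant '[{"claw":0.2,"tx":0,"ty":0,"tz":0,"twist":0},{"claw":0.2,"tx":0,"ty":0,"tz":0,"twist":0},{"claw":0.2,"tx":0,"ty":0,"tz":0,"twist":0},{"claw":0.2,"tx":0,"ty":0,"tz":0,"twist":0},{"claw":0.2,"tx":0,"ty":0,"tz":0,"twist":0},{"claw":0.2,"tx":0,"ty":0,"tz":0,"twist":0}]' 15 && python3 -m pendant '[{"claw":0.2,"tx":0,"ty":0,"tz":-2,"twist":0},{"claw":0.2,"tx":0,"ty":0,"tz":-5,"twist":0},{"claw":0.2,"tx":0,"ty":0,"tz":-8,"twist":0},{"claw":0.2,"tx":0,"ty":0,"tz":-11.5,"twist":0},{"claw":0.2,"tx":0,"ty":0,"tz":-15,"twist":0},{"claw":0.2,"tx":0,"ty":0,"tz":-18.5,"twist":0},{"claw":0.2,"tx":0,"ty":0,"tz":-19.5,"twist":0},{"claw":0.2,"tx":0,"ty":0,"tz":-19.5,"twist":0}]'
python3 -c "
from h import *
c=np.array([.5823,.2169]);M=np.array([[.809,-.588],[.588,.809]]); b=c+M@[.0425,-.118]
plan((*b,.44,126),(*b,.316,126))"
```

```text
clock: 21.63
tool_pos: [0.4751, 0.0763, 0.2487]
tool_rot: [0.008, -0.308, 0.951, -0.001]
force: [-1.0, 0.0, 0.0]
opening: 0.695
clock: 22.13
tool_pos: [0.4756, 0.0765, 0.25]
tool_rot: [0.009, -0.308, 0.951, -0.001]
force: [-1.4, 2.3, 6.5]
opening: 0.447
clock: 22.8
tool_pos: [0.4724, 0.0758, 0.4482]
tool_rot: [0.012, -0.308, 0.951, -0.003]
force: [-0.4, 0.3, -2.2]
opening: 0.446
t 22.8 at [0.4724 0.0758 0.4482] yaw 125.88 q [-0.08 -0.21  1.94  0.    1.39 -2.28] F [-0.4  0.3 -2.2] open 0.446
(np.float64(0.6860665), np.float64(0.146428), 0.44, 126) -> [-21.42  -6.79   1.37] twist -0.002 rows>= 5.4
(np.float64(0.6860665), np.float64(0.146428), 0.316, 126) -> [-21.15  -6.63  13.77] twist -0.002 rows>= 6.3
```

```bash
python3 -m pendant '[{"claw":0.2,"tx":-2.5,"ty":-0.8,"tz":0,"twist":0},{"claw":0.2,"tx":-5.5,"ty":-1.7,"tz":0,"twist":0},{"claw":0.2,"tx":-8.5,"ty":-2.7,"tz":0,"twist":0},{"claw":0.2,"tx":-11.5,"ty":-3.7,"tz":0,"twist":0},{"claw":0.2,"tx":-14.5,"ty":-4.6,"tz":0,"twist":0},{"claw":0.2,"tx":-17.5,"ty":-5.6,"tz":0,"twist":0},{"claw":0.2,"tx":-20,"ty":-6.4,"tz":0.5,"twist":0},{"claw":0.2,"tx":-21.4,"ty":-6.8,"tz":0.5,"twist":0},{"claw":0.2,"tx":-21.4,"ty":-6.8,"tz":0.5,"twist":0},{"claw":0.2,"tx":-21.4,"ty":-6.8,"tz":0.5,"twist":0}]'
python3 -c "
from h import *
plan((.686,.1464,.321,126),(.686,.1464,.316,126))"
```

```text
clock: 23.63
tool_pos: [0.6857, 0.1462, 0.4447]
tool_rot: [0.009, -0.308, 0.951, -0.002]
force: [0.1, 0.1, -2.3]
opening: 0.446
t 23.6 at [0.6857 0.1462 0.4447] yaw 125.89 q [ 0.05  0.33  1.38  0.    1.41 -2.15] F [ 0.1  0.1 -2.3] open 0.446
(0.686, 0.1464, 0.321, 126) -> [ 0.17  0.12 12.36] twist -0.002 rows>= 3.0
(0.686, 0.1464, 0.316, 126) -> [ 0.18  0.12 12.86] twist -0.002 rows>= 3.1
```

```bash
python3 -m pendant '[{"claw":0.2,"tx":0.1,"ty":0.1,"tz":3,"twist":0},{"claw":0.2,"tx":0.1,"ty":0.1,"tz":6,"twist":0},{"claw":0.2,"tx":0.2,"ty":0.1,"tz":9,"twist":0},{"claw":0.2,"tx":0.2,"ty":0.1,"tz":11,"twist":0},{"claw":0.2,"tx":0.2,"ty":0.1,"tz":12,"twist":0},{"claw":0.2,"tx":0.2,"ty":0.1,"tz":12.4,"twist":0},{"claw":0.2,"tx":0.2,"ty":0.1,"tz":12.5,"twist":0},{"claw":0.2,"tx":0.2,"ty":0.1,"tz":12.5,"twist":0}]'
python3 -m pendant '[{"claw":0.2,"tx":0,"ty":0,"tz":0.1,"twist":0},{"claw":0.2,"tx":0,"ty":0,"tz":0.2,"twist":0},{"claw":0.2,"tx":0,"ty":0,"tz":0.2,"twist":0}]'
```

```text
clock: 24.3
tool_pos: [0.686, 0.146, 0.3211]
tool_rot: [0.01, -0.308, 0.951, -0.002]
force: [0.4, 0.1, -1.9]
opening: 0.444
clock: 24.55
tool_pos: [0.6863, 0.146, 0.3203]
tool_rot: [0.011, -0.308, 0.951, -0.002]
force: [-0.4, -0.3, -2.5]
opening: 0.444
```

```bash
python3 -m pendant '[{"claw":0.2,"tx":0,"ty":0,"tz":0.1,"twist":0},{"claw":0.2,"tx":0,"ty":0,"tz":0.15,"twist":0},{"claw":0.2,"tx":0,"ty":0,"tz":0.15,"twist":0}]'
```

```text
clock: 24.8
tool_pos: [0.6864, 0.146, 0.3189]
tool_rot: [0.011, -0.308, 0.951, -0.002]
force: [0.9, 0.0, -3.0]
opening: 0.447
```

```bash
python3 -m pendant '[{"claw":0.2,"tx":0,"ty":0,"tz":0.1,"twist":0},{"claw":0.2,"tx":0,"ty":0,"tz":0.2,"twist":0},{"claw":0.2,"tx":0,"ty":0,"tz":0.3,"twist":0},{"claw":0.2,"tx":0,"ty":0,"tz":0.3,"twist":0}]'
```

```text
clock: 25.13
tool_pos: [0.6865, 0.1461, 0.3163]
tool_rot: [0.012, -0.308, 0.951, -0.002]
force: [0.3, 0.1, 1.1]
opening: 0.444
```

Contact (+3.6 N). Releasing, going up, and backing off toward the robot.

```bash
python3 -m pendant '[{"claw":0.48,"tx":0,"ty":0,"tz":0,"twist":0},{"claw":0.5,"tx":0,"ty":0,"tz":0,"twist":0},{"claw":0.54,"tx":0,"ty":0,"tz":0,"twist":0},{"claw":0.58,"tx":0,"ty":0,"tz":0,"twist":0},{"claw":0.6,"tx":0,"ty":0,"tz":0,"twist":0},{"claw":0.6,"tx":0,"ty":0,"tz":0,"twist":0}]'
python3 -m pendant '[{"claw":0.6,"tx":0,"ty":0,"tz":-2,"twist":0},{"claw":0.6,"tx":0,"ty":0,"tz":-5,"twist":0},{"claw":0.6,"tx":0,"ty":0,"tz":-8.5,"twist":0},{"claw":0.6,"tx":0,"ty":0,"tz":-12,"twist":0},{"claw":0.6,"tx":0,"ty":0,"tz":-14,"twist":0},{"claw":0.6,"tx":0,"ty":0,"tz":-15,"twist":0}]'
python3 -m pendant '[{"claw":0.6,"tx":3,"ty":0,"tz":0,"twist":0},{"claw":0.6,"tx":7,"ty":0,"tz":0,"twist":0},{"claw":0.6,"tx":11,"ty":0,"tz":0,"twist":0},{"claw":0.6,"tx":15,"ty":0,"tz":0,"twist":0},{"claw":0.6,"tx":18,"ty":0,"tz":0,"twist":0},{"claw":0.6,"tx":21,"ty":0,"tz":0,"twist":0},{"claw":0.6,"tx":23,"ty":0,"tz":0,"twist":0},{"claw":0.6,"tx":23,"ty":0,"tz":0,"twist":0},{"claw":0.6,"tx":23,"ty":0,"tz":0,"twist":0}]'
python3 - <<'E'
from h import *
s=eyes.snapshot("scene"); cv2.imwrite("pics/s5.png",cv2.resize(s[60:260,190:430],None,fx=3.2,fy=3,interpolation=cv2.INTER_CUBIC))
t=eyes.snapshot("top"); cv2.imwrite("pics/t5.png",cv2.resize(cv2.convertScaleAbs(t[40:240,130:390],alpha=1.8),None,fx=3,fy=3,interpolation=cv2.INTER_CUBIC))
find("top",["new_shaker","new_spice","new_chilli","new_mister"],3); plan()
E
```

```text
clock: 25.63
tool_pos: [0.6865, 0.146, 0.3163]
tool_rot: [0.012, -0.308, 0.951, -0.002]
force: [-0.5, -0.2, 0.2]
opening: 0.603
clock: 26.13
tool_pos: [0.6832, 0.1457, 0.4712]
tool_rot: [0.015, -0.308, 0.951, -0.003]
force: [0.4, -0.2, -0.0]
opening: 0.6
clock: 26.88
tool_pos: [0.4965, 0.0106, 0.4645]
tool_rot: [0.015, -0.308, 0.951, -0.003]
force: [0.1, -0.6, 0.1]
opening: 0.601
top new_shaker 0.61 [0.534 0.325 0.142] [201. 161.]
top new_spice 0.83 [0.586 0.274 0.177] [229. 127.]
top new_chilli 0.81 [0.63  0.206 0.155] [269. 109.]
top new_chilli 0.58 [0.518 0.227 0.121] [255. 173.]
top new_mister 0.62 [0.426 0.417 0.085] [154. 223.]
top new_mister 0.58 [0.678 0.145 0.156] [303.  84.]
t 27.2 at [0.4975 0.0113 0.465 ] yaw 125.94 q [-0.21 -0.17  1.88  0.01  1.41 -2.41] F [-0.1  0.8 -1.1] open 0.601
```

View pics/s5.png

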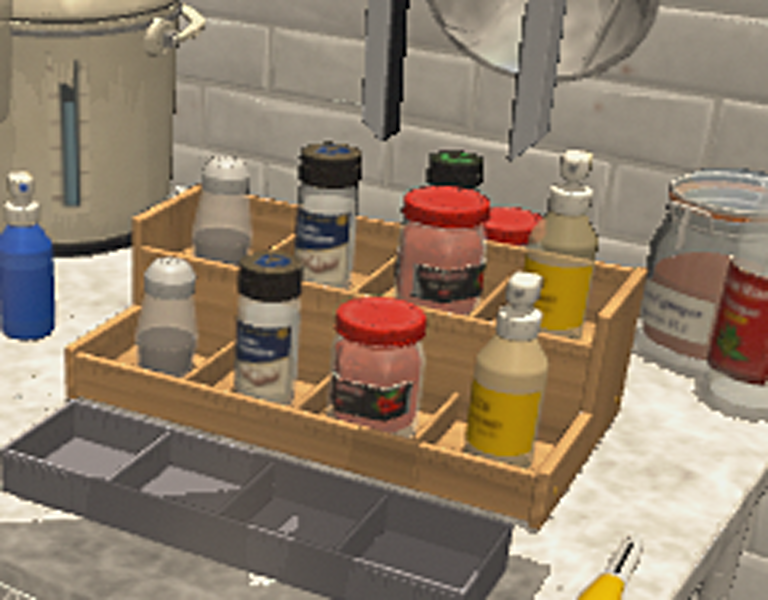

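View pics/t5.png

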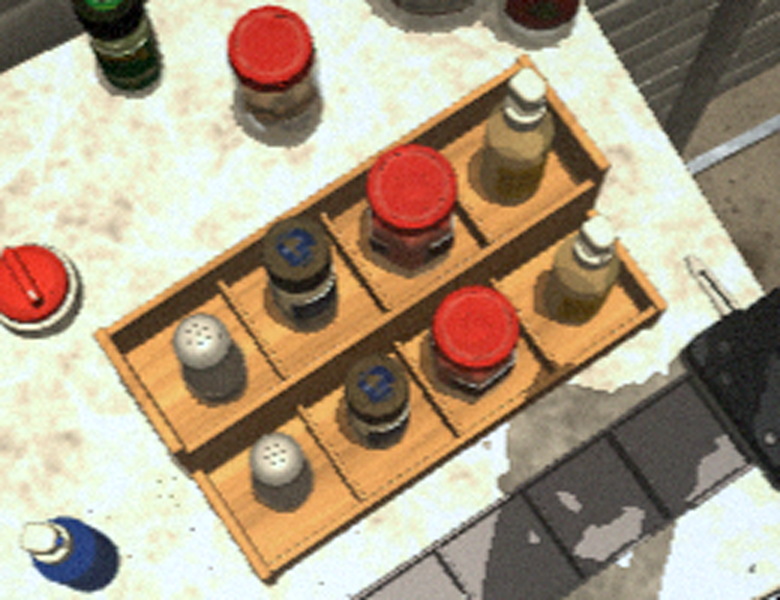

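Both pictures show all eight containers upright, with the back row in the same order as the front (shaker, spice, chilli, mister). The gripper is clear of everything, so I'm handing in.

```bash
python3 -c "
from h import *
print(ctrl.close_job())"
```

```text
the job is handed in; nothing more can be done
None
```

I moved all four new containers from the tray to the back row of the rack, each directly behind the opened one of its kind. From left to right the order is shaker, spice, chilli, mister. I lowered each one until the wrist force showed contact at about the expected floor height, then released it. The job was handed in at about 27 s of the 99 s allowed.

- **Last checks:** the final scene and top pictures show all eight containers upright in their bays, the tray empty and the gripper clear of everything. The network positions for the four new containers were within about 1.5 cm of the bay centres, including its bias toward the visible side. I saw no shift in the opened containers in the pictures, but did not measure them again.
- **Checks that disagreed:**
    - The shaker closed at 38 mm instead of the listed 44 mm. A close-up showed a waisted body hanging upright. It touched down about 2 mm lower than computed, so it had slipped slightly in the fingers.
    - The tool had picked up about 1.5° of tilt by the last placement, but the mister still stands upright.
    - The network also reported the blue look-alike as `new_mister`. I left it alone.

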